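# Snap the glaze tub's lid shut around its rim

### The arm

A 7-joint arm with a two-finger parallel gripper is mounted at the origin on the work surface. World frame = base frame: x ahead of the robot, y to its left, z up, the work surface at z = 0. Lengths are in m, angles in degrees, forces in N, time in s.
With the tool pointing down it reaches from about 0.425 to 0.875 m from the base axis. Payload 4.7 kg.
Tool frame: the origin (TCP) lies between the finger pads; the fingertips stand 22 mm ahead of it and the grasp point (between the pads) lies 3 mm ahead of it; z points along the fingers, y is the line along which they close (so a half turn about z gives the same grasp; the last joint's range is limited). The gripper opens to 87 mm and grips with 3 to 60 N. Pads are 19 mm wide; open, the fingers measure 117 mm over their backs; the gripper's body (75 mm by 190 mm) begins 51 mm behind the grasp point.
Start: joints at [-73.447, 18.392, -4.016, 83.108, 1.295, 78.541, -3.26], TCP at [0.176, 0.626, 0.245] pointing down, gripper open.
Joint ranges: [-163.93, 163.93], [-17.29, 119.83], [-79.2, 71.16], [3.27, 140.29], [-89.18, 269.18], [5.43, 117.66], [-154.24, 154.24]. Speed limits (degrees/s): [147.25, 147.25, 180, 180, 180, 180, 180].

### API

Orientations are given as [roll, pitch, yaw] about the fixed x, y, z axes, in that order (R = Rz(yaw) Ry(pitch) Rx(roll)).
In Python, from cell import env gives the robot as it stands.
- The arm moves only by the tool drive_tool, never from a script. Its argument "moves" is a list of rows, each a list of 3 entries, a list of its own where there are three numbers: the shift along the tool's x, y, z in mm, then the turn, a rotation vector about the tool's x, y, z in rad, then the closure, from 0 (fully open) to 1 (shut). In form: [[[x, y, z], [wx, wy, wz], jaw], ...]. A call has 1 to 12 rows; each row shifts and turns the commanded pose from where the row before left it, along the tool's axes as they then stand; what a row does not reach is not made up. A row lasts 1/12 s, in which the tool goes at most 41.7 mm and 7.16 degrees, less where a joint would pass 70% of its speed; a pose out of reach is approached as far as the arm can. A call with a gripper value outside its range is refused whole. The fingers move at their own pace and stop on an object; "newtons" is the grip in N (left out, the last holds). Time passes only in rows, so rows that do not move let the fingers close. It gives the time, the measured TCP pose, the force, the opening and the grip force at its end, in the units of the state.
- env.get_obs(): the state, without advancing time (a new reading comes with each control period).
- env.read_camera(name): name is "scene" or "top"; returns (picture, depth): 384x512x3 uint8, blue, green, red; 384x512 float32, m along the optical axis (not along the pixel's ray), 0 where there is no reading.
- env.get_calibration(name): a dict with "fx", "fy", "cx", "cy" (pixels), "T" (4x4, takes a point from camera to world coordinates). Camera axes: x right, y down, z forward; pixel columns grow to the right and rows downward; lengths in m; the calibration is good to about 2 mm. A picture is of the moment at which its call begins. get_calibration takes no time and is no camera call.
- env.sign_off(): hands the job in; it is judged then, once.
The state is a dict: "time_s": time; "qpos": joint angles; "joint_velocities": joint speeds; "effort": joint torques, N m; "tool_pos": TCP position; "tool_rot": TCP orientation; "force": force on the tool from outside, world axes, zero at the start; "wrist_torque": the same for the moment, N m; "grip_width": finger opening in m; "grasp_force": force on a finger pad.
Only numpy, scipy, OpenCV 4.12 (cv2) and the standard library are available. Lean on these libraries where they do the work, as an engineer would, in place of code of your own. Each camera call takes 0.05 s, during which the arm holds its last target. There are 200 camera calls.

### The job

The lid is only resting on the big glaze tub: press down all around its rim with the fingertips until every one of its six sections has clicked shut and lies flush. Do not pick anything up: leave the tub standing where it is, the test tile lying on the middle of the lid and the other things on the table undisturbed, then take the hand away.

Things in the scene. Friction and masses are not known exactly. Their poses are not given: they have to be found in the camera images.
- tub: big glaze tub, white, full (2.6 kg), loose; 132 mm wide at the foot, 156 at the top; wire handle hangs down one side. Grey lid 172 mm across; its shut rim is 136 mm above the table (outer bead 137). Origin: centre of the underside, z up. Radial slots (6 mm) cut the lid's rim into six 60-degree sections; section k is centred at k x 60 degrees, counter-clockwise from above, from the tub's x axis
- lid_middle (a point): centre of the lid's round middle panel (116 mm across inside, flat, rigid), on its upper face, 131 mm above the tub's underside and 5 mm below the shut rim; a test tile lies on it
- tile: fired glaze test tile, buff clay partly glazed grey-green, 45 x 45 x 6 mm, lying loose on the lid's middle panel. Origin: centre of its underside; z up
- cup: matte black stoneware cup, 80 mm across the rim, 85 mm tall, standing near the tub. Origin: centre of its underside
- scoop: white enamel measuring scoop with a dark rim, chipped; bowl 66 mm across and 42 mm tall, straight handle reaching 125 mm from the bowl's centre along its x axis; stands near the tub. Origin: centre of the bowl's underside
- vase: raw terracotta bud vase, 72 mm at the belly, 130 mm tall, narrow neck. Origin: centre of its underside
- spoon_rest: white porcelain spoon rest, shallow round dish 94 mm across and 14 mm high with a flat 40 mm tab along its -x axis. Origin: centre of the dish's underside
- jar: small closed glaze jar, white with a grey screw cap, 72 mm across, 88 mm tall; its cap is already on. Origin: centre of its underside
- tongs: red-enamelled steel dipping tongs lying flat, 210 mm long (along x), up to 75 mm wide, 8 mm high. Origin: middle of their length, on the table
- rim_0 (a joint): angle of the lid's rim section 0, rad: 0 standing up, outer edge about 7 mm proud; 0.22 shut, level (it hinges along its inner side, 54 mm from the tub's axis). Pressed past about 0.14 it clicks shut and stays; let go before that it springs back up. Needs about 8 N straight down at rim_0_top, less farther out, more farther in; shut, it bears rigidly on the tub
- rim_0_top (a point): point on the upper face of rim section 0, half-way along its arc, 76 mm from the tub's axis and 10 mm in from its outer edge (the section is 26 mm wide, 60 to 86 mm from the axis); 136 mm above the table when shut, about 5 mm higher when standing up
- rim_1 (a joint): angle of the lid's rim section 1, rad: 0 standing up, outer edge about 7 mm proud; 0.22 shut, level (it hinges along its inner side, 54 mm from the tub's axis). Pressed past about 0.14 it clicks shut and stays; let go before that it springs back up. Needs about 8 N straight down at rim_1_top, less farther out, more farther in; shut, it bears rigidly on the tub
- rim_1_top (a point): point on the upper face of rim section 1, half-way along its arc, 76 mm from the tub's axis and 10 mm in from its outer edge (the section is 26 mm wide, 60 to 86 mm from the axis); 136 mm above the table when shut, about 5 mm higher when standing up
- rim_2 (a joint): angle of the lid's rim section 2, rad: 0 standing up, outer edge about 7 mm proud; 0.22 shut, level (it hinges along its inner side, 54 mm from the tub's axis). Pressed past about 0.14 it clicks shut and stays; let go before that it springs back up. Needs about 8 N straight down at rim_2_top, less farther out, more farther in; shut, it bears rigidly on the tub
- rim_2_top (a point): point on the upper face of rim section 2, half-way along its arc, 76 mm from the tub's axis and 10 mm in from its outer edge (the section is 26 mm wide, 60 to 86 mm from the axis); 136 mm above the table when shut, about 5 mm higher when standing up
- rim_3 (a joint): angle of the lid's rim section 3, rad: 0 standing up, outer edge about 7 mm proud; 0.22 shut, level (it hinges along its inner side, 54 mm from the tub's axis). Pressed past about 0.14 it clicks shut and stays; let go before that it springs back up. Needs about 8 N straight down at rim_3_top, less farther out, more farther in; shut, it bears rigidly on the tub
- rim_3_top (a point): point on the upper face of rim section 3, half-way along its arc, 76 mm from the tub's axis and 10 mm in from its outer edge (the section is 26 mm wide, 60 to 86 mm from the axis); 136 mm above the table when shut, about 5 mm higher when standing up
- rim_4 (a joint): angle of the lid's rim section 4, rad: 0 standing up, outer edge about 7 mm proud; 0.22 shut, level (it hinges along its inner side, 54 mm from the tub's axis). Pressed past about 0.14 it clicks shut and stays; let go before that it springs back up. Needs about 8 N straight down at rim_4_top, less farther out, more farther in; shut, it bears rigidly on the tub
- rim_4_top (a point): point on the upper face of rim section 4, half-way along its arc, 76 mm from the tub's axis and 10 mm in from its outer edge (the section is 26 mm wide, 60 to 86 mm from the axis); 136 mm above the table when shut, about 5 mm higher when standing up
- rim_5 (a joint): angle of the lid's rim section 5, rad: 0 standing up, outer edge about 7 mm proud; 0.22 shut, level (it hinges along its inner side, 54 mm from the tub's axis). Pressed past about 0.14 it clicks shut and stays; let go before that it springs back up. Needs about 8 N straight down at rim_5_top, less farther out, more farther in; shut, it bears rigidly on the tub
- rim_5_top (a point): point on the upper face of rim section 5, half-way along its arc, 76 mm from the tub's axis and 10 mm in from its outer edge (the section is 26 mm wide, 60 to 86 mm from the axis); 136 mm above the table when shut, about 5 mm higher when standing up
Mind the look-alikes: they are no part of the job. Several things have the shape of the tile; the one meant has the colours described above.

How it is judged (in metres and radians):
At the end, for the whole second after the job is handed in: All six rim sections shut (angle above 0.19 rad); tub upright, still, within 30 mm of its start; test tile flat and still on the lid's middle panel, within 40 mm of its centre; cup, scoop, vase, spoon rest, jar and tongs each within 30 mm of their starts (value of joint each of rim_0, rim_1, rim_2, rim_3, rim_4, rim_5 above 0.19 rad and distance of each of tub, cup, scoop, vase, spoon_rest, jar, tongs from where it was at the start of the episode below 0.03 m and angle between tub's own z axis and vertical below 0.05 rad and linear speed of each of tub, tile below 0.02 m/s and horizontal distance between tile and lid_middle below 0.04 m and z of tile in the frame of tub between 0.127 and 0.136 m and angle between tile's own z axis and vertical below 0.1 rad); the robot touches nothing.
It fails at once if the tub is lifted or tipped (height (world z) of tub above 0.012 m or angle between tub's own z axis and vertical above 0.15 rad).
It fails at once if the tub is shoved along the table by more than 50 mm (distance of tub from where it was at the start of the episode above 0.05 m).
It fails at once if the test tile is picked up or leaves the lid's middle panel (z of tile in the frame of tub above 0.146 m or horizontal distance between tile and lid_middle above 0.05 m).
It fails at once if one of the other things on the table is moved by more than 30 mm, lifted or knocked over (distance of any of cup, scoop, vase, spoon_rest, jar, tongs from where it was at the start of the episode above 0.03 m or angle between any of cup, scoop, vase, spoon_rest, jar, tongs's own z axis and vertical above 0.4 rad or height (world z) of any of cup, scoop, vase, spoon_rest, jar, tongs above 0.015 m).
It also fails if it takes over 48 s, if anything falls off the work surface, if the arm or the gripper's body presses on something with over 40 N, if the wrist force passes 120 N, or if a joint passes its speed limit or range.

## Working session

There is one attempt and no reset: what is moved stays moved. The work goes in short steps, Python scripts to look and compute and a tool call to move; the robot and the scene stay as the last step left them, time stands still between calls to the robot, and variables do not carry over. Pictures are saved under pics/ and viewed, at most 10 in all, crops included, and the job is handed in when it is done.

Besides the shell and the picture viewer there is one more tool, called after "Emit:" as a command line: name --argument value ..., lists and objects as JSON in quotes. drive_tool: Moves the arm, as the interface text tells. Its arguments: {"type":"object","properties":{"moves":{"type":"array"},"newtons":{"type":"number"}},"required":["moves"]}

```bash
mkdir -p pics; python3 - <<'E'
from cell import env
import cv2,numpy as np
o=env.get_obs();print({k:np.round(v,3).tolist() for k,v in o.items()})
for n in("scene","top"):
    im,d=env.read_camera(n);np.savez(f"{n}.npz",im=im,d=d);c=env.get_calibration(n);print(n,c)
    cv2.imwrite(f"pics/{n}0.png",cv2.resize(im,(800,600)))
E
```

```text
{'time_s': 0.0, 'qpos': [-73.448, 18.44, -4.015, 83.173, 1.294, 78.54, -3.258], 'joint_velocities': [0.121, 0.079, -0.096, 0.04, 0.004, -0.097, -0.098], 'effort': [-0.0, -49.128, -0.404, -31.254, -0.064, 0.044, 0.0], 'tool_pos': [0.176, 0.625, 0.243], 'tool_rot': [-179.892, 0.004, 164.259], 'force': [0.857, -0.69, -0.156], 'wrist_torque': [-0.03, 0.029, -0.037], 'grasp_force': 0.0, 'grip_width': 0.087}
scene {'fx': 388.07643768186466, 'fy': 388.07643768186466, 'cx': 260.63905118957445, 'cy': 194.06338425639953, 'T': array([[ 2.73875918e-01,  7.72697845e-01, -5.72651746e-01,
         1.18115360e+00],
       [ 9.61765028e-01, -2.20104677e-01,  1.62978409e-01,
        -1.84181157e-01],
       [-1.10261710e-04, -5.95392284e-01, -8.03435135e-01,
         1.03364552e+00],
       [ 0.00000000e+00,  0.00000000e+00,  0.00000000e+00,
         1.00000000e+00]])}
top {'fx': 408.4059553277087, 'fy': 408.4059553277087, 'cx': 254.90405568402153, 'cy': 187.19156961020974, 'T': array([[ 0.01407686, -0.97274508,  0.23144946,  0.29819192],
       [-0.99989885, -0.01416499,  0.00128114,  0.00816479],
       [ 0.00203225, -0.23144408, -0.97284609,  1.21388641],
       [ 0.        ,  0.        ,  0.        ,  1.        ]])}
```

View pics/scene0.png

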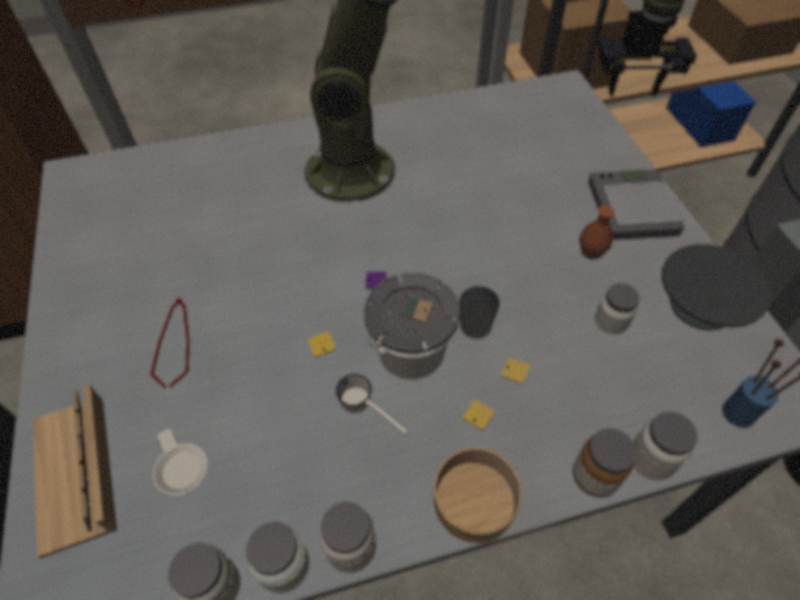

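View pics/top0.png

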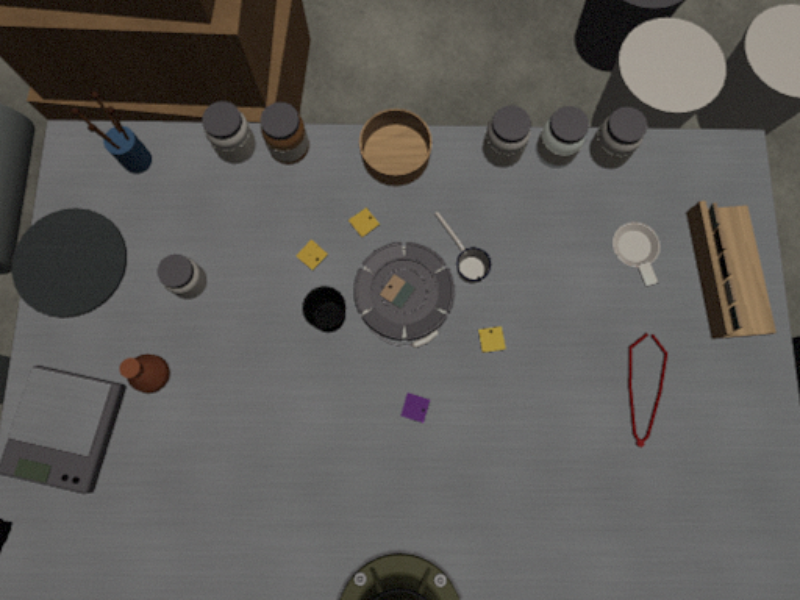

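The top picture shows the tub lid centred near (404,293), with slots visible at about (404,247), (445,268), (445,315), (404,332), (362,315) and (362,268). The cup is at (325,308), the scoop at (473,264) and the tile in the middle of the lid. I'll enlarge the lid and fit its position.

```bash
cat > h.py <<'E'
import numpy as np
from cell import env
def ray(n,u,v,z):
    c=env.get_calibration(n);T=c["T"];d=T[:3,:3]@np.array([(u-c["cx"])/c["fx"],(v-c["cy"])/c["fy"],1]);o=T[:3,3]
    return o+d*(z-o[2])/d[2]
def cloud(n,d):
    c=env.get_calibration(n);v,u=np.mgrid[:384,:512]
    P=np.stack([(u-c["cx"])/c["fx"]*d,(v-c["cy"])/c["fy"]*d,d],-1)
    return P@c["T"][:3,:3].T+c["T"][:3,3]
E
python3 - <<'E'
from h import *
import cv2
f=np.load("top.npz");im,d=f["im"],f["d"]
P=cloud("top",d)
m=(P[...,2]>.122)&(P[...,2]<.16)&(abs(P[...,0]-.56)<.2)&(abs(P[...,1])<.11)
m=cv2.morphologyEx(m.astype(np.uint8),cv2.MORPH_OPEN,np.ones((3,3)))
n,l,s,ce=cv2.connectedComponentsWithStats(m);k=1+np.argmax(s[1:,4]);print(s,ce)
Q=P[l==k];print("z pct",np.percentile(Q[:,2],[5,50,95]))
cn=max(cv2.findContours((l==k).astype(np.uint8),0,2)[0],key=len)[:,0]
p=P[cn[:,1],cn[:,0]]
W=np.array([ray("top",u,v,.140) for u,v in cn])[:,:2]
h=cv2.minEnclosingCircle(W.astype(np.float32));print(h, W.mean(0),np.ptp(W,0))
A=np.c_[2*W,np.ones(len(W))];x=np.linalg.lstsq(A,(W**2).sum(1),rcond=None)[0];print(x[:2],np.sqrt(x[2]+x[:2]@x[:2]))
for (u,v,z) in [(325,308,.085),(473,264,.042),(440,215,.04),(312,255,0),(365,222,0),(492,339,0)]:print(ray("top",u*.64,v*.64,z).round(3))
cv2.imwrite("pics/lid.png",cv2.resize(im[145:235,190:325],(800,533),interpolation=cv2.INTER_CUBIC))
E
```

```text
[[     0      0    512    384 193447]
 [   226    155     64     63   3161]] [[255.46384281 191.58615538]
 [257.71274913 186.22745966]]
z pct [0.12871072 0.13681248 0.14360171]
((0.5580626726150513, 0.0017434390028938651), 0.08848056942224503) [0.5550451  0.00517397] [0.17304867 0.17091214]
[0.5583115 0.0018789] 0.08545808032006617
[0.536 0.142 0.085]
[ 0.635 -0.132  0.042]
[ 0.734 -0.069  0.04 ]
[0.661 0.182 0.   ]
[0.731 0.079 0.   ]
[ 0.498 -0.172  0.   ]
```

View pics/lid.png

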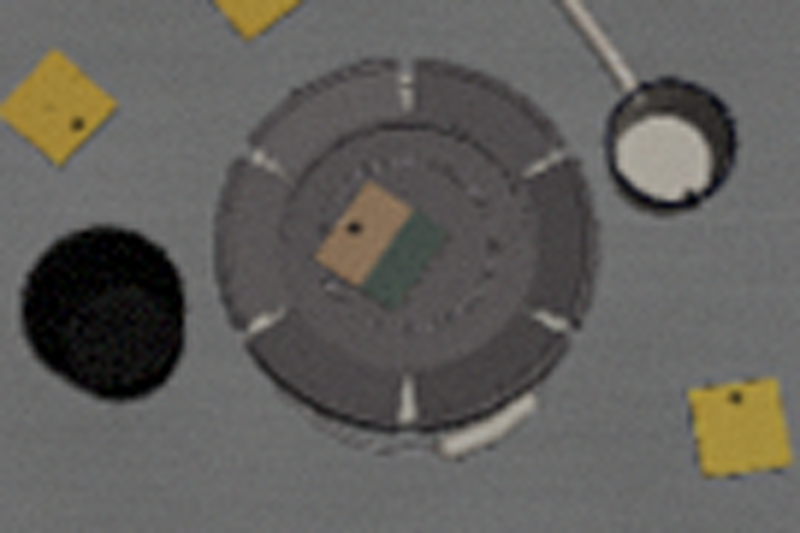

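The slots lie along world 0°, 60° and so on, so the sections are centred at ±30°, ±90° and ±150°. The lid centre is at about (0.558, 0.002). I'll close the fingers, align the tool with the world axes, and travel at height to the first section (90°).

Emit:
drive_tool --moves '[[[0,0,0],[0,0,-0.0916],1],[[0,0,0],[0,0,-0.0916],1],[[0,0,0],[0,0,-0.0916],1],[[-20,-28,0],[0,0,0],1],[[-20,-28,0],[0,0,0],1],[[-20,-28,0],[0,0,0],1],[[-20,-28,0],[0,0,0],1],[[-20,-28,0],[0,0,0],1],[[-20,-28,0],[0,0,0],1],[[-20,-28,0],[0,0,0],1],[[-20,-28,0],[0,0,0],1],[[-20,-28,0],[0,0,0],1]]' --newtons 10

```text
time_s: 1.1
tool_pos: [0.357, 0.3719, 0.2443]
tool_rot: [-180.0, -0.0, -180.0]
force: [-0.1, -0.4, -0.7]
grip_width: 0.0154
grasp_force: 0.0
```

Emit:
drive_tool --moves '[[[-20,-29,0],[0,0,0],1],[[-20,-29,0],[0,0,0],1],[[-20,-29,0],[0,0,0],1],[[-20,-29,0],[0,0,0],1],[[-20,-29,0],[0,0,0],1],[[-20,-29,0],[0,0,0],1],[[-20,-29,0],[0,0,0],1],[[-20,-29,0],[0,0,0],1],[[-20,-29,0],[0,0,0],1],[[-20,-29,0],[0,0,0],1],[[0,0,30],[0,0,0],1],[[0,0,30],[0,0,0],1]]'

```text
time_s: 2.1
tool_pos: [0.5588, 0.0806, 0.1853]
tool_rot: [180.0, 0.3, 179.7]
force: [-0.3, 1.3, -0.3]
grip_width: 0.0006
grasp_force: 0.0
```

Emit:
drive_tool --moves '[[[0,1,8],[0,0,0],1],[[0,0,6],[0,0,0],1],[[0,0,3],[0,0,0],1],[[0,0,3],[0,0,0],1],[[0,0,2],[0,0,0],1],[[0,0,2],[0,0,0],1],[[0,0,1],[0,0,0],1],[[0,0,1],[0,0,0],1],[[0,0,0],[0,0,0],1]]'

```text
time_s: 2.85
tool_pos: [0.557, 0.0846, 0.1592]
tool_rot: [180.0, 0.1, 180.0]
force: [-0.8, -0.3, 3.0]
grip_width: 0.0004
grasp_force: 1.3
```

Emit:
drive_tool --moves '[[[0,3,1],[0,0,0],1],[[0,0,1],[0,0,0],1],[[0,0,0],[0,0,0],1]]'

```text
time_s: 3.1
tool_pos: [0.5571, 0.085, 0.1587]
tool_rot: [-179.9, 0.1, 179.9]
force: [-3.8, -5.2, 12.1]
grip_width: 0.0004
grasp_force: 6.2
```

```bash
python3 - <<'E'
from h import *
for i in range(4):
    o=env.get_obs();print(np.round(o["tool_pos"],4),np.round(o["force"],1));env.read_camera("top")
E
```

```text
[0.5571 0.085  0.1587] [-3.8 -5.2 12.1]
[0.5571 0.085  0.1587] [-3.8 -4.8 12.7]
[0.5571 0.085  0.1587] [-4.6 -4.8 12.6]
[0.5571 0.085  0.1587] [-4.1 -4.8 12.8]
```

Section at 90° is rigid under 12 N at its shut height. Next is the section at 30°.

Emit:
drive_tool --moves '[[[0,0,-16],[0,0,0],1],[[-23,-15,0],[0,0,0],1],[[-23,-16,0],[0,0,0],1],[[-23,-16,0],[0,0,0],1],[[0,0,4],[0,0,0],1],[[0,0,3],[0,0,0],1],[[0,0,3],[0,0,0],1],[[0,0,2],[0,0,0],1],[[0,0,2],[0,0,0],1],[[0,0,1],[0,0,0],1],[[0,0,1],[0,0,0],1],[[0,0,0],[0,0,0],1]]'

```text
time_s: 4.3
tool_pos: [0.6247, 0.0417, 0.1586]
tool_rot: [179.9, -0.0, -179.9]
force: [-4.8, -1.5, 10.4]
grip_width: 0.0005
grasp_force: 5.3
```

Emit:
drive_tool --moves '[[[0,0,1],[0,0,0],1],[[0,0,0],[0,0,0],1]]'

```text
time_s: 4.47
tool_pos: [0.6248, 0.0417, 0.1583]
tool_rot: [179.9, 0.0, -179.9]
force: [-5.8, -0.8, 14.4]
grip_width: 0.0006
grasp_force: 7.0
```

Emit:
drive_tool --moves '[[[0,0,-16],[0,0,0],1],[[0,-26,0],[0,0,0],1],[[0,-26,0],[0,0,0],1],[[0,-26,0],[0,0,0],1],[[0,0,4],[0,0,0],1],[[0,0,3],[0,0,0],1],[[0,0,3],[0,0,0],1],[[0,0,2],[0,0,0],1],[[0,0,2],[0,0,0],1],[[0,0,1],[0,0,0],1],[[0,0,1],[0,0,0],1],[[0,0,0],[0,0,0],1]]'

```text
time_s: 5.47
tool_pos: [0.6252, -0.0351, 0.1582]
tool_rot: [179.9, -0.0, -179.9]
force: [-6.4, 0.2, 15.0]
grip_width: 0.0006
grasp_force: 7.9
```

Emit:
drive_tool --moves '[[[0,0,-16],[0,0,0],1],[[23,-14,0],[0,0,0],1],[[22,-14,0],[0,0,0],1],[[22,-13,0],[0,0,0],1],[[0,0,4],[0,0,0],1],[[0,0,3],[0,0,0],1],[[0,0,3],[0,0,0],1],[[0,0,2],[0,0,0],1],[[0,0,2],[0,0,0],1],[[0,0,1],[0,0,0],1],[[0,0,1],[0,0,0],1],[[0,0,0],[0,0,0],1]]'

```text
time_s: 6.47
tool_pos: [0.5597, -0.0767, 0.1581]
tool_rot: [179.9, 0.1, -179.9]
force: [-5.9, 1.9, 17.9]
grip_width: 0.0005
grasp_force: 8.6
```

Emit:
drive_tool --moves '[[[0,0,-16],[0,0,0],1],[[23,14,0],[0,0,0],1],[[23,13,0],[0,0,0],1],[[23,13,0],[0,0,0],1],[[0,0,4],[0,0,0],1],[[0,0,3],[0,0,0],1],[[0,0,3],[0,0,0],1],[[0,0,2],[0,0,0],1],[[0,0,2],[0,0,0],1],[[0,0,1],[0,0,0],1],[[0,0,1],[0,0,0],1],[[0,0,0],[0,0,0],1]]'

```text
time_s: 7.47
tool_pos: [0.4907, -0.0385, 0.1583]
tool_rot: [179.9, 0.0, 179.9]
force: [-7.8, 1.4, 20.8]
grip_width: 0.0005
grasp_force: 10.1
```

Emit:
drive_tool --moves '[[[0,0,-16],[0,0,0],1],[[0,26,0],[0,0,0],1],[[0,26,0],[0,0,0],1],[[0,26,0],[0,0,0],1],[[0,0,4],[0,0,0],1],[[0,0,3],[0,0,0],1],[[0,0,3],[0,0,0],1],[[0,0,2],[0,0,0],1],[[0,0,2],[0,0,0],1],[[0,0,1],[0,0,0],1],[[0,0,1],[0,0,0],1],[[0,0,0],[0,0,0],1]]'

```text
time_s: 8.47
tool_pos: [0.49, 0.0382, 0.1583]
tool_rot: [180.0, 0.0, 179.9]
force: [-7.1, 0.7, 19.2]
grip_width: 0.0007
grasp_force: 9.7
```

Emit:
drive_tool --moves '[[[0,0,-30],[0,0,0],1],[[0,0,-30],[0,0,0],1],[[10,30,-15],[0,0,0],1],[[10,30,0],[0,0,0],1],[[10,30,0],[0,0,0],1],[[10,30,0],[0,0,0],1],[[10,30,0],[0,0,0],1],[[10,30,0],[0,0,0],1],[[10,30,0],[0,0,0],1],[[10,30,0],[0,0,0],1],[[10,30,0],[0,0,0],1],[[0,0,0],[0,0,0],1]]'

```text
time_s: 9.47
tool_pos: [0.3968, 0.3148, 0.2298]
tool_rot: [179.9, -0.1, -179.6]
force: [0.0, -0.4, -0.5]
grip_width: 0.0002
grasp_force: 0.0
```

```bash
python3 - <<'E'
from h import *
import cv2
im,d=env.read_camera("top")
P=cloud("top",d)
c=np.array([.558,.002]);r=P[...,:2]-c;R=np.hypot(r[...,0],r[...,1]);a=np.degrees(np.arctan2(r[...,1],r[...,0]))%360
P0=cloud("top",np.load("top.npz")["d"])
for k in range(30,360,60):
    m=(R>70)if 0 else (R>.072)&(R<.083)&(abs(a-k)<22)
    print(k,np.median(P0[m][:,2]).round(4),np.median(P[m][:,2]).round(4))
cv2.imwrite("pics/lid2.png",cv2.resize(im[145:235,190:325],(800,533),interpolation=cv2.INTER_CUBIC))
cv2.imwrite("pics/top2.png",cv2.resize(im,(800,600)))
E
```

```text
30 0.1403 0.1358
90 0.1405 0.1358
150 0.1386 0.1337
210 0.1392 0.1345
270 0.1409 0.1362
330 0.1403 0.136
```

View pics/lid2.png

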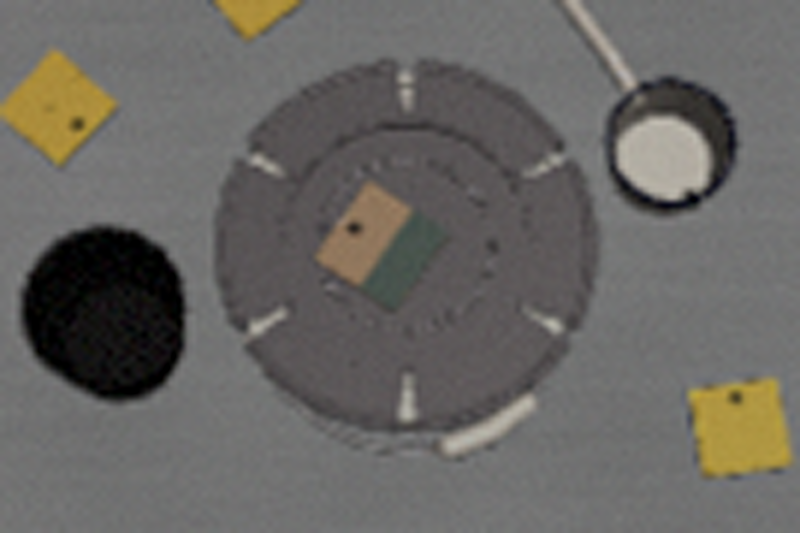

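View pics/top2.png

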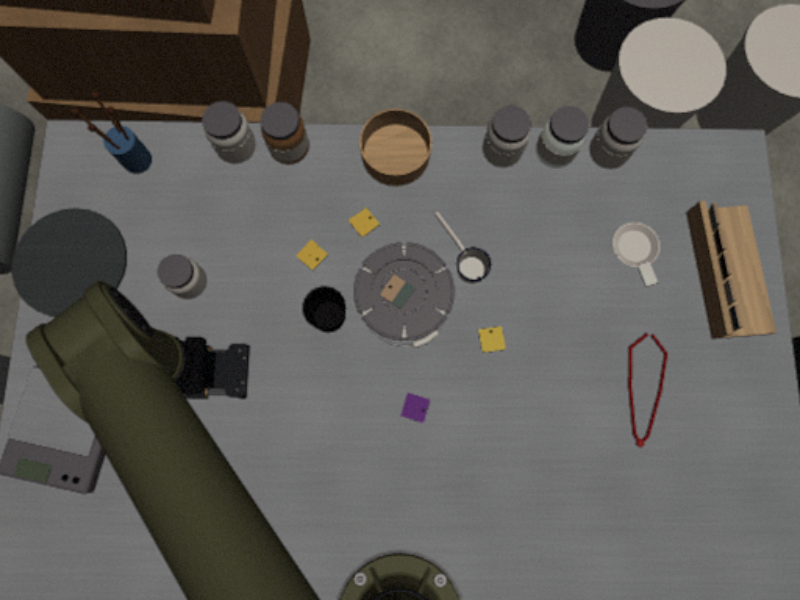

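The enlarged crop shows all six sections evenly shaded, level and about 4.7 mm lower, with the tile still at (380,245) and the tub and its neighbours where they were. The hand is clear, with no force on it.

```bash
python3 -c "
from cell import env
print(env.sign_off())"
```

```text
the job is handed in; nothing more can be done
None
```

All six lid sections are pressed shut and level in the depth readings, the tub, the tile and the things visible around them look unmoved (the vase was hidden under the arm), and the hand is clear; the job was handed in at about 9.5 s, with no verdict returned.

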